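# Power down a test unit and hold its shielding cover shut

## Robot

A 7-joint arm with a two-finger parallel gripper is mounted at the origin on the work surface. World frame = base frame: x ahead of the robot, y to its left, z up, the work surface at z = 0. Lengths are in mm, angles in rad, forces in N, time in s.
With the tool pointing down it reaches from about 400 to 875 mm from the base axis. Payload 4.4 kg.
Tool frame: the origin (TCP) lies at the very end of the fingers, on their centre line; the grasp point (between the pads) lies 19 mm behind it (ctrl.grip_depth is the distance from the TCP to the grasp point, in mm); z points along the fingers, x is the direction in which the jaws open and shut, and the axes are right-handed (so a half turn about z gives the same grasp; the last joint's range is limited). The gripper opens to 85 mm and grips with 20 to 120 N. Pads are 22 mm wide; open, the fingers measure 114 mm over their backs; the gripper's body (76 mm by 85 mm) begins 54 mm behind the grasp point. The pads swing forward as they close: fully open they stand 13 mm farther back than shut.
Start: joints at [1.065, 0.628, 0.038, 1.517, -0.027, 0.996, -0.02], TCP at [276.771, -588.146, 231.313] pointing down, gripper open.
Joint ranges: [-3.06, 3.06], [-0.37, 2.12], [-1.25, 1.32], [0.18, 2.47], [-1.1, 4.24], [0.23, 1.98], [-2.94, 2.94]. Speed limits (rad/s): [2.57, 2.57, 3.14, 3.14, 3.14, 3.14, 3.14].

## Interface

Orientations are given as [roll, pitch, yaw] about the fixed x, y, z axes, in that order (R = Rz(yaw) Ry(pitch) Rx(roll)).
In Python, from cell import ctrl gives the robot as it stands.
- The arm moves only by the shell command python3 -m creep 'ROWS'. ROWS is JSON, a list of rows, each an object with "hand": the opening, from 0 (shut) to 1 (fully open); "travel": the shift along the tool's x, y, z in cm, a list of three; "angular": the turn, a rotation vector about the tool's x, y, z in degrees, a list of three. In form: [{"hand": hand, "travel": [tx, ty, tz], "angular": [rx, ry, rz]}, ...]. A call has 1 to 20 rows; each row is the pose to reach, as a shift and turn from the pose measured when the call began, along the tool's axes at that moment; what a row does not reach only later rows make up. A row lasts 1/10 s, in which the tool goes at most 50 mm and 8.59 degrees, less where a joint would pass 70% of its speed; a pose out of reach is approached as far as the arm can. A call with a gripper value outside its range is refused whole. The fingers move at their own pace and stop on an object; the grip force is fixed at half the most. Time passes only in rows, so rows that repeat a pose let the fingers close. It gives the time, the measured TCP pose, the force and the opening at its end, in the units of the state.
- ctrl.read_state(): the state, without advancing time (a new reading comes with each control period).
- ctrl.get_image(name): name is "scene" or "top" or "wrist"; returns a dict with "frame" (480x640x3 uint8, red, green, blue), "fx", "fy", "cx", "cy" (pixels), "origin" and "orientation" of the camera in the world. Camera axes: x right, y down, z forward; pixel columns grow to the right and rows downward; lengths in mm; the calibration is good to about 2 mm. The wrist camera is an equidistant fisheye: a pixel r from the principal point sees the ray r / f radians off the axis. A picture is of the moment at which its call begins. There is no depth.
- ctrl.finish_job(): hands the job in, once; it reports no verdict.
Trained networks look in the newest picture that a camera, given by its name, has taken for a name from the list of things; names that differ only in an ending like _2 or _b are one class to them, and where a whole thing is asked for, a point or a joint stands for the part that bears it (a point fixed in the world has none). Each returns a list of dicts, best first, with "confidence" (0 to 1); they miss things now and then, are a little off and sometimes report something else, mostly with a low value. They report only what shows in the picture. A call takes as long as a camera call.
- ctrl.regions_of(camera, thing): "region" (480x640 bool, what is visible of it).
- ctrl.spot_point(camera, thing): "at" ([x, y, z] in mm, in world coordinates, good to about 4 mm: a listed point, or the origin of a listed thing).
The state is a dict: "clock": time; "qpos": joint angles; "qd": joint speeds; "tau": joint torques, N m; "eef_pos": TCP position; "tool_rot": TCP orientation; "force": force on the tool from outside, world axes, zero at the start; "torque": the same for the moment, N m; "width": finger opening in mm.
Only numpy, scipy, OpenCV 4.12 (cv2) and the standard library are available. Lean on these libraries where they do the work, as an engineer would, in place of code of your own. Each camera call takes 0.05 s, during which the arm holds its last target. There are 200 camera calls.

## Task

Power the test unit down by pressing the three spring buttons on the switch box fully in, one at a time: green, then yellow, then red. Then turn the yellow wing of the quarter-turn fastener clockwise until its slot lines up with the red marks on the cover, and press the black rubber pad down until the cover lies flush on the housing. Finish while still pressing the pad and holding the cover shut, so that I can put the screws in; leave the jar, the blue box and the mouse where they are.

Things in the scene. Friction and masses are not known exactly. Their poses are not given: they have to be found in the camera images.
- housing: grey instrument housing fixed to the bench, 190 (x) x 160 (y) x 66 mm high, open on top under an aluminium cover; origin at the centre of its underside, x towards the cover's hinge, z up. Its place on the bench and its yaw vary; it may stand left or right of the switch box
- cover (a joint): angle of the aluminium cover (180 x 160 x 4 mm) on its hinge along the housing's +x upper edge (hinge line 90 mm from the housing's origin in x, 68 mm above the bench); 0 = flush on the housing, 0.10 rad = ajar, where a spring gasket holds it at the start. Pushing the pad takes about 2 N at first and 6 N when flush, where there is a hard stop. The stud under the cover stops it near 0.07 rad unless the fastener's slot is lined up
- fastener (a joint): angle of the quarter-turn fastener about the cover's normal, counter-clockwise seen from above positive; 0 = its slot lined up with the red marks on the cover (within 0.2 rad will do; the stud enters the frame only there or a little beyond). It starts at 0.8 to 1.55 rad, so it is turned clockwise by that angle; stops at -0.3 and 1.7 rad; light friction (0.04 N m) keeps it where it is left
- fastener_grip (a point): centre of the fastener's yellow wing, on the turning axis, 20 mm above the cover's underside and 16 mm above its upper face. The wing is a bar 36 mm long (own x), 12 mm thick (own y), 22 mm tall (own z, from 5 to 27 mm above the cover) with a black slot line along its top; it stands on a dark disc of 40 mm diameter, 5 mm thick. Axes turn with the fastener and tilt with the cover. In the middle of the cover, 80 mm from the hinge
- pad: black rubber press pad fixed on the cover near its free edge, 36 (x) x 70 (y) x 4 mm, 153 mm from the hinge; origin at the centre of its underside, axes those of the cover. The soft rubber gives up to 2 mm (3 N per mm)
- pad_top (a point): centre of the pad's upper face, the place to press; axes those of the cover (z out of its face). 73 mm from the fastener's axis; about 92 mm above the bench while ajar, 76 mm when flush
- switchbox: grey switch box fixed to the bench, 90 (x) x 190 (y) x 45 mm high, with three buttons 58 mm apart in a row along its y; origin at the centre of its underside, z up. Place and yaw vary
- jar_mid (a point): small closed glass jar, 34 mm diameter, 50 mm high; its centre, half-way up; a loose bystander, leave it where it stands
- converter_mid (a point): blue metal box, 75 x 95 x 26 mm; its centre, half-way up; a loose bystander, leave it where it stands
- mouse_mid (a point): black computer mouse, 100 x 58 x 32 mm; its centre, half-way up; a loose bystander, leave it where it stands
- green (a joint): travel of the green button, m: 0 = up, 0.006 = fully in (counts from 0.004); its spring pushes back with 1.5 N at first and 5 N fully in
- green_top (a point): centre of the top of the green button (26 mm diameter, 67 mm above the bench, in a dark metal collar of 42 mm diameter, 10 mm lower); pressed straight down. Which button is in which place of the row varies
- yellow (a joint): travel of the yellow button, m: 0 = up, 0.006 = fully in (counts from 0.004); its spring pushes back with 1.5 N at first and 5 N fully in
- yellow_top (a point): centre of the top of the yellow button (26 mm diameter, 67 mm above the bench, in a dark metal collar of 42 mm diameter, 10 mm lower); pressed straight down. Which button is in which place of the row varies
- red (a joint): travel of the red button, m: 0 = up, 0.006 = fully in (counts from 0.004); its spring pushes back with 1.5 N at first and 5 N fully in
- red_top (a point): centre of the top of the red button (26 mm diameter, 67 mm above the bench, in a dark metal collar of 42 mm diameter, 10 mm lower); pressed straight down. Which button is in which place of the row varies

How it is judged:
By the outcome, as a careful person would: the job done as asked, in the order asked, and still so for the second after the job is handed in, while the arm keeps its last pose, push and grip.
It also fails if it takes over 64 s, if anything falls off the work surface, if the arm or the gripper's body presses on something with over 40 N, if the wrist force passes 120 N, or if a joint passes its speed limit or range.

## Working session

There is one attempt and no reset: what is moved stays moved. The work goes in short steps, Python scripts to look and compute and a shell command to move; the robot and the scene stay as the last step left them, time stands still between calls to the robot, and variables do not carry over. Pictures are saved under pics/ and viewed, about 8 in all and at most 12, crops included, and the job is handed in when it is done.

```bash
mkdir -p pics; ls
cat > h.py <<'E'
import numpy as np, cv2
from cell import ctrl
from scipy.spatial.transform import Rotation as R
def pose():
    s=ctrl.read_state(); return np.array(s["eef_pos"]),R.from_euler('xyz',s["tool_rot"]),s
def save(cam,fn):
    d=ctrl.get_image(cam); cv2.imwrite('pics/'+fn,d["frame"][:,:,::-1]); return d
def rel(target):  # world mm -> tool cm
    p,r,s=pose(); return np.round(r.inv().apply(np.array(target)-p)/10,2)
E
python3 - <<'E'
from h import *
for c in ("scene","top"):
    d=save(c,c+'1.png'); print(c,d["fx"],d["fy"],d["cx"],d["cy"],d["origin"],d["orientation"])
    for t in "green_top yellow_top red_top fastener_grip pad_top housing switchbox jar_mid converter_mid mouse_mid".split():
        print(t,[(round(q["confidence"],2),np.round(q["at"]).tolist()) for q in ctrl.spot_point(c,t)[:2]])
print(ctrl.read_state())
a=cv2.imread('pics/scene1.png');b=cv2.imread('pics/top1.png')
E
```

```text
pics
scene 476.72520159488397 476.72520159488397 321.211446525644 233.6839094717601 [1347.88926749 -237.38894467  730.55635257] [-2.23859714  0.01457189  1.25292541]
green_top [(0.61, [582.0, -113.0, 66.0])]
yellow_top [(0.47, [584.0, -173.0, 67.0])]
red_top [(0.62, [590.0, -228.0, 68.0])]
fastener_grip [(0.66, [587.0, 173.0, 95.0])]
pad_top [(0.82, [512.0, 170.0, 90.0])]
housing [(0.96, [577.0, 175.0, -3.0])]
switchbox [(0.73, [587.0, -169.0, 2.0])]
jar_mid [(0.78, [500.0, -5.0, 32.0])]
converter_mid [(0.86, [550.0, -458.0, 17.0])]
mouse_mid [(0.88, [537.0, 433.0, 14.0])]
top 470.7266045276721 470.7266045276721 321.6970096481625 242.44757927798105 [ 346.40247496  -10.92166048 1218.71292453] [-2.96695354  0.02315885 -1.58457029]
green_top [(0.67, [575.0, -116.0, 65.0])]
yellow_top [(0.62, [588.0, -174.0, 68.0])]
red_top [(0.61, [588.0, -227.0, 66.0])]
fastener_grip [(0.78, [589.0, 171.0, 95.0])]
pad_top [(0.9, [514.0, 172.0, 91.0])]
housing [(0.78, [578.0, 174.0, 3.0]), (0.6, [516.0, 175.0, 87.0])]
switchbox [(0.93, [577.0, -176.0, -1.0]), (0.6, [575.0, 172.0, -2.0])]
jar_mid [(0.57, [498.0, -6.0, 21.0])]
converter_mid [(0.71, [549.0, -460.0, 14.0])]
mouse_mid [(0.71, [538.0, 428.0, 16.0])]
{'clock': 1.1, 'qpos': array([ 1.06517315,  0.62837311,  0.03851871,  1.51738955, -0.02701521,
        0.99630713, -0.01998196]), 'qd': array([ 0.0005907 ,  0.00057858, -0.00132449,  0.00107522,  0.00115563,
        0.00135412, -0.00064826]), 'tau': array([ 2.89369409e-04, -5.63287103e+01,  1.22539334e+00, -1.93786794e+01,
        1.08004830e-02,  1.65094843e-03, -1.53144271e-05]), 'eef_pos': array([ 276.78420087, -588.14664144,  231.33455355]), 'tool_rot': array([-3.14155234e+00, -4.07985924e-05, -1.13100328e+00]), 'force': array([ 0.50908375, -0.95038537,  1.1659535 ]), 'torque': array([ 0.01190656,  0.04303361, -0.03398898]), 'width': 85.32751896542653}
```

View pics/top1.png

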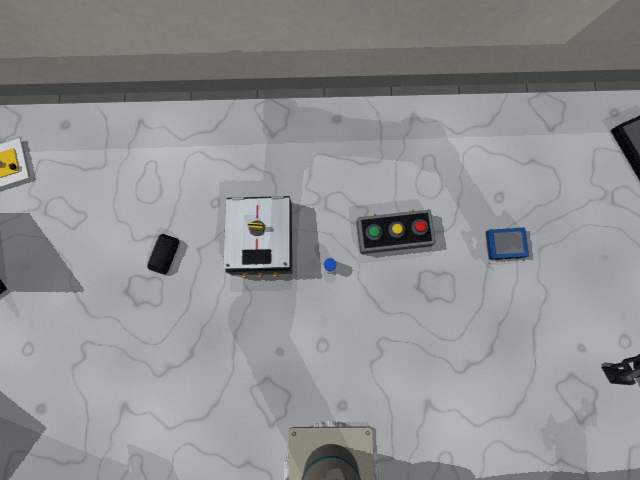

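View pics/scene1.png

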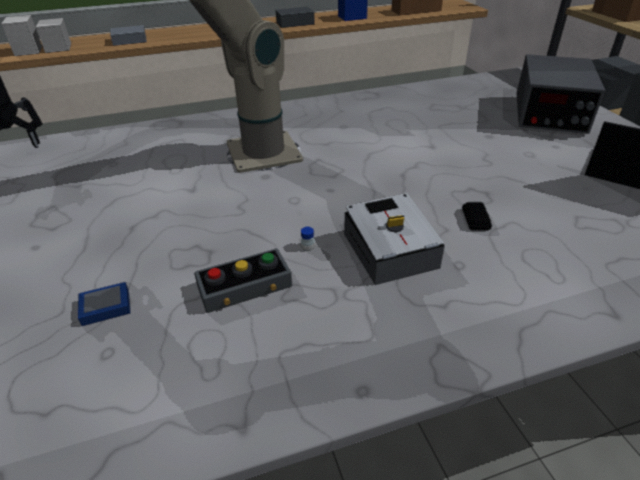

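The top view shows the housing at about (258,235), with its wing (256,226) roughly across the red line and its pad at (256,256). The switch box has green (375,232), yellow (398,229) and red (420,227). The jar is at (330,265) and the gripper is at the far right. Next I measure by colour.

```bash
cat >> h.py <<'E'
def ray(d,uv,z):
    uv=np.array(uv,float); v=np.array([(uv[0]-d["cx"])/d["fx"],(uv[1]-d["cy"])/d["fy"],1])
    v=R.from_euler('xyz',d["orientation"]).apply(v); o=np.array(d["origin"]); return o+v*(z-o[2])/v[2]
def blobs(f,col):
    h=cv2.cvtColor(f,cv2.COLOR_RGB2HSV); H,S,V=[h[:,:,i].astype(int) for i in range(3)]
    m={'red':((H<8)|(H>172))&(S>140)&(V>90),'yellow':(H>18)&(H<32)&(S>140)&(V>110),'green':(H>45)&(H<85)&(S>90)&(V>50)}[col]
    n,l,st,c=cv2.connectedComponentsWithStats(m.astype(np.uint8))
    return [(st[i,4],c[i],np.argwhere(l==i)[:,::-1]) for i in range(1,n) if st[i,4]>12]
E
python3 - <<'E'
from h import *
for c in ("top","scene"):
    d=ctrl.get_image(c)
    for col in ('green','yellow','red'):
        for a,ct,px in blobs(d["frame"],col):
            p=ray(d,ct,67 if col!='yellow' else 67)
            if 380<p[0]<800 and -320<p[1]<320:
                q=np.array([ray(d,x,67 if p[1]<50 else 85)[:2] for x in px])
                w,v=np.linalg.eigh(np.cov(q.T)); ax=v[:,1]
                print(c,col,a,np.round(ct,1),np.round(p[:2]),'z85',np.round(ray(d,ct,85)[:2]),'axis',round(np.arctan2(ax[1],ax[0]),2), np.round(np.sqrt(w)*3.46))
E
```

```text
top green 92 [373.9 231.1] [ 576. -117.] z85 [ 573. -116.] axis 2.46 [23. 24.]
top yellow 15 [255.7 223.1] [602. 178.] z85 [598. 175.] axis 1.51 [ 3. 35.]
top yellow 25 [255.6 226.3] [594. 178.] z85 [590. 175.] axis 1.47 [ 5. 34.]
top yellow 81 [396.7 228.3] [ 582. -174.] z85 [ 579. -172.] axis 2.88 [22. 22.]
top red 87 [419.9 225.8] [ 588. -232.] z85 [ 584. -228.] axis 1.85 [22. 24.]
scene green 88 [267.8 256.8] [ 583. -115.] z85 [ 604. -119.] axis -2.9 [21. 27.]
scene yellow 16 [396.3 218.4] [549. 200.] z85 [570. 188.] axis 1.46 [ 5. 31.]
scene yellow 72 [241.2 263.9] [ 587. -173.] z85 [ 608. -175.] axis -2.71 [20. 23.]
scene red 82 [213.9 272. ] [ 593. -231.] z85 [ 614. -231.] axis -2.83 [20. 24.]
```

```bash
python3 -c "
from h import *
for t in [(579,-116,100),(579,-116,60),(584,-173.5,100),(590,-231,100)]: print(rel(t))"
```

```text
[-29.86 -47.45  13.13]
[-29.86 -47.45  17.13]
[-24.44 -45.45  13.13]
[-18.98 -43.55  13.13]
```

```bash
python3 -m creep '[{"hand":0,"travel":[-29.9,-47.4,8],"angular":[0,0,0]},{"hand":0,"travel":[-29.9,-47.4,8],"angular":[0,0,0]},{"hand":0,"travel":[-29.9,-47.4,8],"angular":[0,0,0]},{"hand":0,"travel":[-29.9,-47.4,8],"angular":[0,0,0]},{"hand":0,"travel":[-29.9,-47.4,8],"angular":[0,0,0]},{"hand":0,"travel":[-29.9,-47.4,8],"angular":[0,0,0]},{"hand":0,"travel":[-29.9,-47.4,8],"angular":[0,0,0]},{"hand":0,"travel":[-29.9,-47.4,8],"angular":[0,0,0]},{"hand":0,"travel":[-29.9,-47.4,8],"angular":[0,0,0]},{"hand":0,"travel":[-29.9,-47.4,8],"angular":[0,0,0]},{"hand":0,"travel":[-29.9,-47.4,8],"angular":[0,0,0]},{"hand":0,"travel":[-29.9,-47.4,8],"angular":[0,0,0]},{"hand":0,"travel":[-29.9,-47.4,8],"angular":[0,0,0]},{"hand":0,"travel":[-29.9,-47.4,12],"angular":[0,0,0]},{"hand":0,"travel":[-29.9,-47.4,13],"angular":[0,0,0]},{"hand":0,"travel":[-29.9,-47.4,13],"angular":[0,0,0]}]'; python3 -c "
from h import *
for t in [(579,-116,67),(584,-173.5,67),(590,-231,67)]: print(rel(t))
d=save('wrist','w1.png');print(d['fx'],d['cx'],d['cy'],d['origin'],d['orientation'],ctrl.read_state()['force'])"
```

```text
clock: 2.8
eef_pos: [576.0, -117.5, 100.0]
tool_rot: [3.137, 0.002, -1.133]
force: [0.3, -0.3, 1.3]
width: 0.4
[-0.   -0.34  3.3 ]
[5.42 1.64 3.29]
[10.88  3.53  3.29]
371.64829954431775 317.0709340357466 244.03654097698097 [643.24630579 -84.89970876 242.56760482] [ 2.83868723e+00  2.03945522e-03 -1.13358027e+00] [1.04736365 0.06623212 0.77773974]
```

View pics/w1.png

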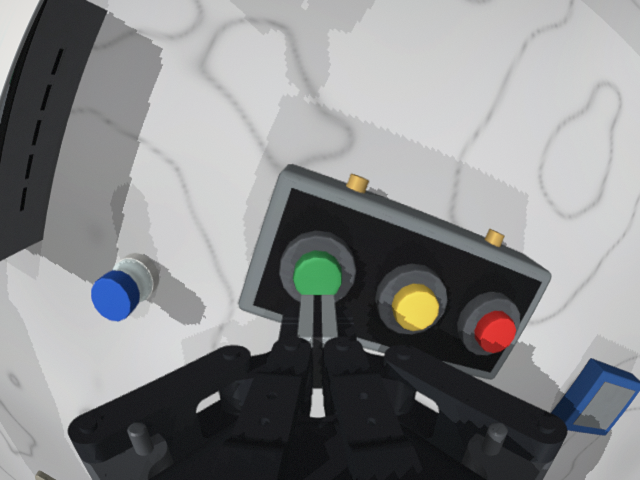

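The wrist view shows green at (317,275) right beyond the closed finger tips, yellow at (415,308) and red at (495,330). Next I locate them through the fisheye model.

```bash
cat >> h.py <<'E'
def fray(d,uv,z):
    a=np.array([uv[0]-d["cx"],uv[1]-d["cy"]])/d["fx"]; t=np.linalg.norm(a)
    v=np.array([*(a/t*np.sin(t)),np.cos(t)]); v=R.from_euler('xyz',d["orientation"]).apply(v); o=np.array(d["origin"]); return o+v*(z-o[2])/v[2]
E
python3 - <<'E'
from h import *
d=ctrl.get_image('wrist')
for c in ('green','yellow','red'):
    for a,ct,px in blobs(d["frame"],c):
        if a>300:
            q=np.array([fray(d,x,67)[:2] for x in px]); ctr,r=cv2.minEnclosingCircle(q.astype(np.float32))
            print(c,a,np.round(ctr,1),r, q.min(0),q.max(0))
E
```

```text
green 1756 [ 578.4 -115. ] 13.496244430541992 [ 565.28816733 -128.03247416] [ 591.64535183 -102.25917653]
yellow 1629 [ 583.6 -171.2] 14.641192436218262 [ 569.80452062 -185.35880867] [ 596.70934251 -157.05887067]
red 1253 [ 589.  -227.4] 15.925666809082031 [ 575.40691002 -242.55564435] [ 601.85551498 -211.65678361]
```

```bash
python3 -m creep '[{"hand":0,"travel":[0,-0.3,2.5],"angular":[0,0,0]},{"hand":0,"travel":[0,-0.3,3.5],"angular":[0,0,0]},{"hand":0,"travel":[0,-0.3,4.0],"angular":[0,0,0]},{"hand":0,"travel":[0,-0.3,4.0],"angular":[0,0,0]},{"hand":0,"travel":[0,-0.3,4.0],"angular":[0,0,0]},{"hand":0,"travel":[0,-0.3,4.0],"angular":[0,0,0]}]'
```

```text
clock: 3.5
eef_pos: [581.2, -116.5, 63.0]
tool_rot: [-3.141, -0.002, -1.133]
force: [-1.5, -1.0, 3.9]
width: 0.0
```

```bash
python3 -m creep '[{"hand":0,"travel":[0,0,0.4],"angular":[0,0,0]},{"hand":0,"travel":[0,0,0.4],"angular":[0,0,0]},{"hand":0,"travel":[0,0,0.4],"angular":[0,0,0]},{"hand":0,"travel":[0,0,0.4],"angular":[0,0,0]}]'
```

```text
clock: 3.9
eef_pos: [581.3, -116.5, 60.9]
tool_rot: [-3.14, -0.002, -1.133]
force: [-3.3, 0.3, 17.6]
width: 0.1
```

```bash
python3 -m creep '[{"hand":0,"travel":[0,0,-3.5],"angular":[0,0,0]},{"hand":0,"travel":[0,0,-3.5],"angular":[0,0,0]},{"hand":0,"travel":[5.2,2.1,-3.5],"angular":[0,0,0]},{"hand":0,"travel":[5.2,2.1,-3.5],"angular":[0,0,0]},{"hand":0,"travel":[5.2,2.1,-2],"angular":[0,0,0]},{"hand":0,"travel":[5.2,2.1,-0.6],"angular":[0,0,0]},{"hand":0,"travel":[5.2,2.1,0],"angular":[0,0,0]},{"hand":0,"travel":[5.2,2.1,0.3],"angular":[0,0,0]},{"hand":0,"travel":[5.2,2.1,0.3],"angular":[0,0,0]},{"hand":0,"travel":[5.2,2.1,0.3],"angular":[0,0,0]},{"hand":0,"travel":[5.2,2.1,0.3],"angular":[0,0,0]}]'
```

```text
clock: 5.0
eef_pos: [583.8, -171.0, 60.6]
tool_rot: [-3.141, -0.001, -1.132]
force: [-8.7, 1.2, 30.8]
width: -0.2
```

```bash
python3 -m creep '[{"hand":0,"travel":[0,0,-3.5],"angular":[0,0,0]},{"hand":0,"travel":[0,0,-3.5],"angular":[0,0,0]},{"hand":0,"travel":[5.5,1.9,-3.5],"angular":[0,0,0]},{"hand":0,"travel":[5.5,1.9,-3.5],"angular":[0,0,0]},{"hand":0,"travel":[5.5,1.9,-2],"angular":[0,0,0]},{"hand":0,"travel":[5.5,1.9,-0.6],"angular":[0,0,0]},{"hand":0,"travel":[5.5,1.9,0],"angular":[0,0,0]},{"hand":0,"travel":[5.5,1.9,0.1],"angular":[0,0,0]},{"hand":0,"travel":[5.5,1.9,0.15],"angular":[0,0,0]},{"hand":0,"travel":[5.5,1.9,0.15],"angular":[0,0,0]},{"hand":0,"travel":[5.5,1.9,0.15],"angular":[0,0,0]}]'
```

```text
clock: 6.1
eef_pos: [589.3, -226.5, 60.8]
tool_rot: [3.141, 0.001, -1.129]
force: [-6.9, 1.2, 24.8]
width: -0.3
```

```bash
python3 -m creep '[{"hand":0,"travel":[0,0,-5],"angular":[0,0,0]},{"hand":0,"travel":[0,0,-10],"angular":[0,0,0]},{"hand":0.6,"travel":[-36.3,-16.8,-13],"angular":[0,0,-60]},{"hand":0.6,"travel":[-36.3,-16.8,-13],"angular":[0,0,-60]},{"hand":0.6,"travel":[-36.3,-16.8,-13],"angular":[0,0,-60]},{"hand":0.6,"travel":[-36.3,-16.8,-13],"angular":[0,0,-60]},{"hand":0.6,"travel":[-36.3,-16.8,-13],"angular":[0,0,-60]},{"hand":0.6,"travel":[-36.3,-16.8,-13],"angular":[0,0,-60]},{"hand":0.6,"travel":[-36.3,-16.8,-13],"angular":[0,0,-60]},{"hand":0.6,"travel":[-36.3,-16.8,-13],"angular":[0,0,-60]},{"hand":0.6,"travel":[-36.3,-16.8,-13],"angular":[0,0,-60]},{"hand":0.6,"travel":[-36.3,-16.8,-13],"angular":[0,0,-60]},{"hand":0.6,"travel":[-36.3,-16.8,-13],"angular":[0,0,-60]},{"hand":0.6,"travel":[-36.3,-16.8,-13],"angular":[0,0,-60]},{"hand":0.6,"travel":[-36.3,-16.8,-13],"angular":[0,0,-60]},{"hand":0.6,"travel":[-36.3,-16.8,-13],"angular":[0,0,-60]}]'
python3 - <<'E'
from h import *
d=save('wrist','w2.png')
for a,ct,px in blobs(d["frame"],'yellow'):
    if a>100:
        q=np.array([fray(d,x,98)[:2] for x in px]); (c,s,an)=cv2.minAreaRect(q.astype(np.float32)); w,v=np.linalg.eigh(np.cov(q.T)); ax=v[:,1]
        print(a,np.round(ct),np.round(c),np.round(s),an,'ax',np.arctan2(ax[1],ax[0]))
for a,ct,px in blobs(d["frame"],'red'):
    q=np.array([fray(d,x,85)[:2] for x in px]); v=np.linalg.eigh(np.cov(q.T))[1][:,1]; print('red',a,np.round(ct),q.mean(0),v)
for t in("fastener_grip","pad_top"): print(t,[(round(q["confidence"],2),np.round(q["at"]).tolist()) for q in ctrl.spot_point('wrist',t)[:2]])
E
```

```text
clock: 7.7
eef_pos: [586.3, 172.2, 191.2]
tool_rot: [-3.141, 0.001, -0.084]
force: [0.2, 0.2, -0.0]
width: 51.0
671 [322. 243.] [588. 174.] [40. 12.] 86.08158874511719 ax 1.491762360185732
red 184 [378. 231.] [628.25953123 177.7192391 ] [-0.99932172 -0.03682526]
red 158 [260. 244.] [544.49926506 174.59550759] [-0.99916443 -0.04087109]
fastener_grip [(0.95, [587.0, 176.0, 104.0])]
pad_top [(0.79, [517.0, 175.0, 91.0])]
```

View pics/w2.png

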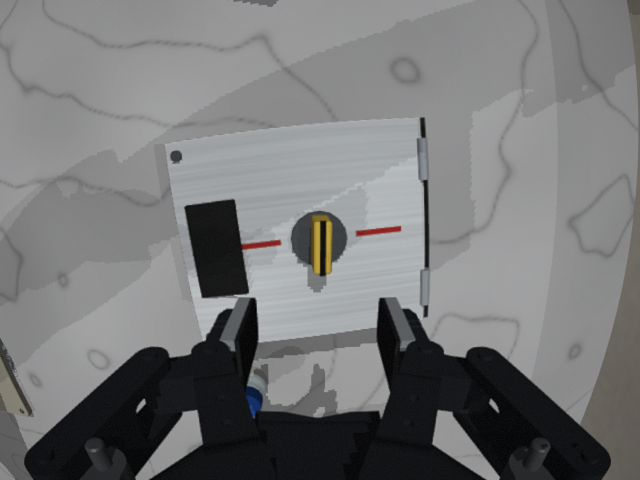

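The wrist view shows the wing at (322,245), 83° off the red marks. The marks run at yaw 0.04, and the jaws straddle the wing correctly. Next I tilt with the cover and descend.

```bash
python3 -m creep '[{"hand":0.6,"travel":[0.1,-0.2,5],"angular":[-0.7,-5.7,0]},{"hand":0.6,"travel":[0.1,-0.2,7],"angular":[-0.7,-5.7,0]},{"hand":0.6,"travel":[0.1,-0.2,9],"angular":[-0.7,-5.7,0]},{"hand":0.6,"travel":[0.1,-0.2,10],"angular":[-0.7,-5.7,0]},{"hand":0.6,"travel":[0.1,-0.2,10.3],"angular":[-0.7,-5.7,0]},{"hand":0.6,"travel":[0.1,-0.2,10.3],"angular":[-0.7,-5.7,0]},{"hand":0.6,"travel":[0.1,-0.2,10.3],"angular":[-0.7,-5.7,0]}]'; python3 -c "
from h import *
d=save('wrist','w3.png');print(rel((587.2,174,88)))"
```

```text
clock: 8.55
eef_pos: [588.1, 175.3, 89.6]
tool_rot: [3.131, 0.098, -0.083]
force: [0.8, 0.6, 0.8]
width: 50.9
[-0.07  0.13  0.18]
```

View pics/w3.png

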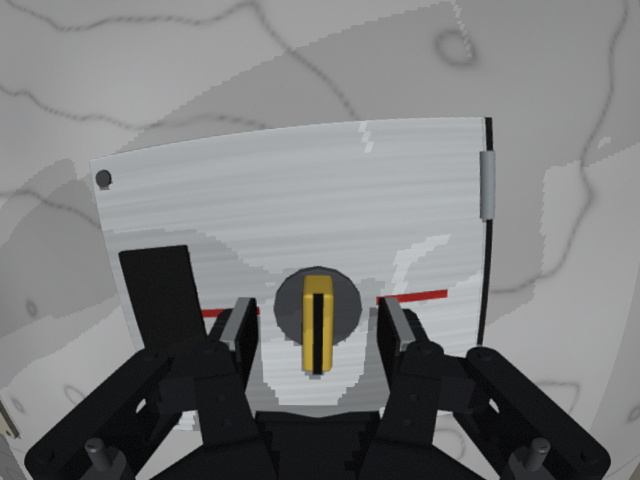

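The wing (317,330) sits centred between the pads, aligned with them. Close on it.

```bash
python3 -m creep '[{"hand":0,"travel":[-0.1,0.1,0.1],"angular":[0,0,0]},{"hand":0,"travel":[-0.1,0.1,0.1],"angular":[0,0,0]},{"hand":0,"travel":[-0.1,0.1,0.1],"angular":[0,0,0]},{"hand":0,"travel":[-0.1,0.1,0.1],"angular":[0,0,0]},{"hand":0,"travel":[-0.1,0.1,0.1],"angular":[0,0,0]},{"hand":0,"travel":[-0.1,0.1,0.1],"angular":[0,0,0]},{"hand":0,"travel":[-0.1,0.1,0.1],"angular":[0,0,0]}]'
```

```text
clock: 9.3
eef_pos: [588.0, 174.2, 89.1]
tool_rot: [3.132, 0.096, -0.084]
force: [4.0, 0.0, 3.4]
width: 10.5
```

```bash
python3 -m creep '[{"hand":0,"travel":[0,0,0],"angular":[0,0,7]},{"hand":0,"travel":[0,0,0],"angular":[0,0,14]},{"hand":0,"travel":[0,0,0],"angular":[0,0,21]},{"hand":0,"travel":[0,0,0],"angular":[0,0,28]},{"hand":0,"travel":[0,0,0],"angular":[0,0,35]},{"hand":0,"travel":[0,0,0],"angular":[0,0,42]},{"hand":0,"travel":[0,0,0],"angular":[0,0,49]},{"hand":0,"travel":[0,0,0],"angular":[0,0,56]},{"hand":0,"travel":[0,0,0],"angular":[0,0,63]},{"hand":0,"travel":[0,0,0],"angular":[0,0,70]},{"hand":0,"travel":[0,0,0],"angular":[0,0,77]},{"hand":0,"travel":[0,0,0],"angular":[0,0,82]},{"hand":0,"travel":[0,0,0],"angular":[0,0,85]},{"hand":0,"travel":[0,0,0],"angular":[0,0,85]},{"hand":0,"travel":[0,0,0],"angular":[0,0,85]}]'
python3 -c "
from h import *
d=save('wrist','w4.png'); print(ctrl.read_state()['torque'])"
```

```text
clock: 10.8
eef_pos: [588.3, 174.2, 89.3]
tool_rot: [3.045, -0.001, -1.566]
force: [2.8, -1.1, 2.3]
width: 10.4
[-0.11273229 -0.64250191  0.00523897]
```

View pics/w4.png

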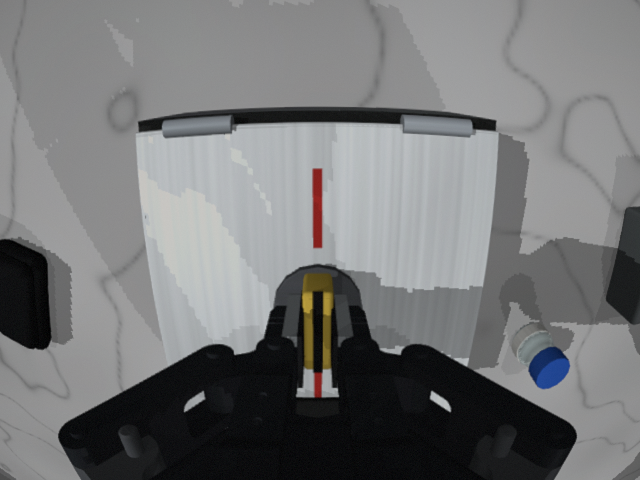

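The slot now lines up with the red marks (wing at (317,320), mark at (317,208)). Release and rise.

```bash
python3 -m creep '[{"hand":0.6,"travel":[0,0,0],"angular":[0,0,0]},{"hand":0.6,"travel":[0,0,0],"angular":[0,0,0]},{"hand":0.6,"travel":[0,0,0],"angular":[0,0,0]},{"hand":0.6,"travel":[0,0,0],"angular":[0,0,0]},{"hand":0.6,"travel":[0,0,0],"angular":[0,0,0]},{"hand":0.6,"travel":[0,0,-4],"angular":[0,0,0]},{"hand":0.6,"travel":[0,0,-8],"angular":[0,0,0]},{"hand":0,"travel":[0,0,-8],"angular":[0,0,0]},{"hand":0,"travel":[0,7,-8],"angular":[5.5,0,0]},{"hand":0,"travel":[0,7,-8],"angular":[5.5,0,0]},{"hand":0,"travel":[0,7,-8],"angular":[5.5,0,0]},{"hand":0,"travel":[0,7,-8],"angular":[5.5,0,0]}]'
python3 - <<'E'
from h import *
d=save('wrist','w5.png')
for a,ct,px in blobs(d["frame"],'yellow'):
    if a>100:
        q=np.array([fray(d,x,98)[:2] for x in px]); w,v=np.linalg.eigh(np.cov(q.T)); ax=v[:,1]
        print(a,np.round(ct),q.mean(0),'ax',np.arctan2(ax[1],ax[0]))
for a,ct,px in blobs(d["frame"],'red'):
    q=np.array([fray(d,x,85)[:2] for x in px]); v=np.linalg.eigh(np.cov(q.T))[1][:,1]; print('red',a,np.round(ct),q.mean(0),v)
for c in ('wrist','top'): print([(round(q["confidence"],2),np.round(q["at"]).tolist()) for q in ctrl.spot_point(c,'pad_top')[:2]])
print(rel((515,172.5,91)))
E
```

```text
clock: 12.05
eef_pos: [526.4, 174.3, 175.8]
tool_rot: [-3.141, -0.001, -1.565]
force: [0.4, 0.5, 0.9]
width: 0.2
430 [311. 154.] [587.80799683 178.90308529] ax 3.1386898722744907
364 [324. 154.] [587.62179799 171.03024659] ax -3.1332078719386027
red 250 [318.  88.] [628.28761057 175.06120483] [-0.99998353 -0.00574011]
red 210 [318. 220.] [544.64891362 174.55623842] [-0.99997994 -0.00633358]
[(0.91, [520.0, 177.0, 90.0])]
[(0.85, [512.0, 171.0, 88.0])]
[0.14 1.3  8.47]
```

View pics/w5.png

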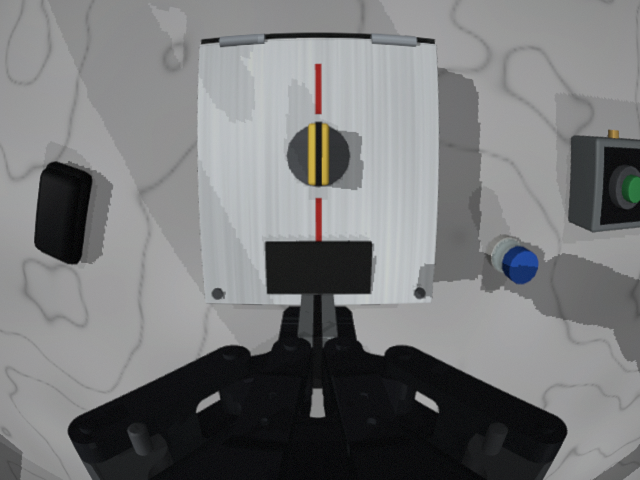

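Slot and marks are collinear (wing (318,154), marks at columns 318) and the pad is at (318,268). Press the pad.

```bash
python3 -m creep '[{"hand":0,"travel":[0.1,1.1,4],"angular":[0,0,0]},{"hand":0,"travel":[0.1,1.1,7],"angular":[0,0,0]},{"hand":0,"travel":[0.1,1.1,8],"angular":[0,0,0]},{"hand":0,"travel":[0.1,1.1,8.5],"angular":[0,0,0]},{"hand":0,"travel":[0.1,1.1,9],"angular":[0,0,0]},{"hand":0,"travel":[0.1,1.1,9.4],"angular":[0,0,0]},{"hand":0,"travel":[0.1,1.1,9.8],"angular":[0,0,0]},{"hand":0,"travel":[0.1,1.1,10.1],"angular":[0,0,0]},{"hand":0,"travel":[0.1,1.1,10.1],"angular":[0,0,0]},{"hand":0,"travel":[0.1,1.1,10.1],"angular":[0,0,0]},{"hand":0,"travel":[0.1,1.1,10.1],"angular":[0,0,0]}]'
```

```text
clock: 13.3
eef_pos: [517.1, 172.8, 75.1]
tool_rot: [-3.14, -0.001, -1.566]
force: [-3.3, -0.2, 4.9]
width: -0.3
```

```bash
python3 -m creep '[{"hand":0,"travel":[0,0,0.2],"angular":[0,0,0]},{"hand":0,"travel":[0,0,0.3],"angular":[0,0,0]},{"hand":0,"travel":[0,0,0.3],"angular":[0,0,0]},{"hand":0,"travel":[0,0,0.3],"angular":[0,0,0]},{"hand":0,"travel":[0,0,0.3],"angular":[0,0,0]}]'; python3 -c "
from h import *
d=save('scene','s2.png')
cv2.imwrite('pics/s2c.png',cv2.resize(cv2.imread('pics/s2.png')[170:300,290:510],None,fx=3.6,fy=3.6,interpolation=cv2.INTER_CUBIC)); print(ctrl.read_state()['force'])"
```

```text
clock: 13.8
eef_pos: [517.1, 172.8, 73.7]
tool_rot: [-3.139, -0.0, -1.566]
force: [-5.2, -1.2, 16.8]
width: -0.1
[-5.44445535 -2.20798742 16.30154031]
```

View pics/s2c.png

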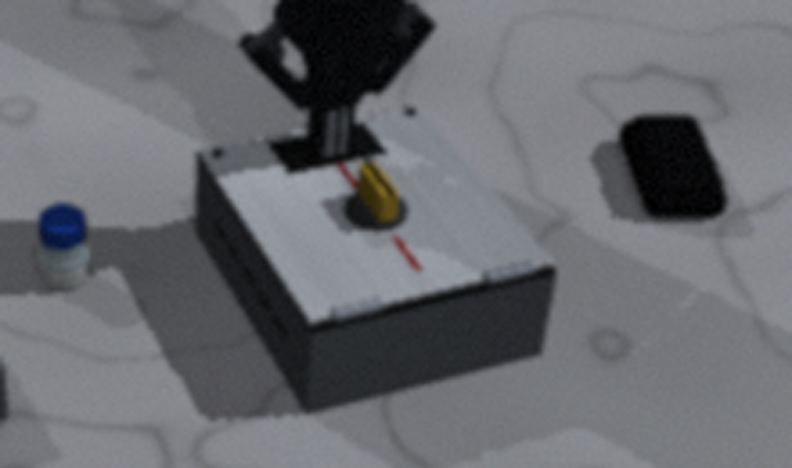

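The picture shows the cover lying flush, the wing in line with the red marks, and the jar and mouse undisturbed. I'll hold briefly, then hand in.

```bash
python3 -m creep '[{"hand":0,"travel":[0,0,0.1],"angular":[0,0,0]},{"hand":0,"travel":[0,0,0.1],"angular":[0,0,0]},{"hand":0,"travel":[0,0,0.1],"angular":[0,0,0]},{"hand":0,"travel":[0,0,0.1],"angular":[0,0,0]}]'; python3 -c "
from h import *
for t in ('jar_mid','converter_mid','mouse_mid'): print(t,[np.round(q['at']).tolist() for q in ctrl.spot_point('scene',t)[:1]])
print(ctrl.read_state()['force']); print(ctrl.finish_job())"
```

```text
clock: 14.25
eef_pos: [517.1, 172.8, 73.9]
tool_rot: [-3.139, 0.0, -1.566]
force: [-5.0, -1.5, 11.4]
width: -0.1
jar_mid [[496.0, -3.0, 29.0]]
converter_mid [[551.0, -458.0, 16.0]]
mouse_mid [[536.0, 433.0, 10.0]]
[-4.37198888 -1.48235344 11.75798759]
the job is handed in; nothing more can be done
None
```

I handed the job in at about 14 s with the arm still pressing the pad and the cover shut.

- **Buttons:** I pressed green, yellow and red in that order. Each went down to its hard stop: the finger tip read 60.6–60.9 mm, against 67 mm with the button up. The fingers pressed with 18–31 N there, more than the 5 N spring needs.
- **Fastener:** I turned the wing clockwise by 85°. The wrist picture after letting go shows its slot in line with the red marks.
- **Cover:** The last scene picture shows it lying flush. At hand-in the push on the pad was about 11–12 N, against the 6 N needed, with the tip at 73.9 mm (rubber fully squeezed).
- **Jar, blue box and mouse:** All three are where they were, within the few millimetres the camera can measure.

The only disagreement was in locating things: the cameras differed by up to 8 mm on the pad's position. I pressed near its middle. No check failed.

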